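# Slide the amber bottle's carriage home in its labelling jig

## Robot

A 6-joint arm with a two-finger parallel gripper is mounted at the origin on the work surface. World frame = base frame: x ahead of the robot, y to its left, z up, the work surface at z = 0. Lengths are in m, angles in degrees, forces in N, time in s.
With the tool pointing down it reaches from about 0.4 to 0.825 m from the base axis. Payload 7 kg.
Tool frame: the origin (TCP) lies midway between the tips of the shut fingers; the grasp point (between the pads) lies 19 mm behind it; z points along the fingers, y is the direction in which the jaws open and shut (so a half turn about z gives the same grasp; the last joint's range is limited). The gripper opens to 88 mm and grips with 3 to 60 N. Pads are 19 mm wide; open, the fingers measure 130 mm over their backs; the gripper's body (78 mm by 193 mm) begins 47 mm behind the grasp point.
Start: joints at [84.059, 20.546, 0.682, 0, -70.136, -16.507], TCP at [0.258, 0.624, 0.227] pointing down, gripper open.
Joint ranges: [-176.03, 176.03], [-82.01, 121.73], [-58.28, 71.71], [-173.87, 95.51], [-174.79, -0.11], [-173.66, 173.66]. Speed limits (degrees/s): [136.94, 136.94, 172.46, 180, 180, 180].

## Interface

Orientations are given as [roll, pitch, yaw] about the fixed x, y, z axes, in that order (R = Rz(yaw) Ry(pitch) Rx(roll)).
In Python, from plant import ctrl gives the robot as it stands. The module is installed in compiled form; this text tells all that it offers.
- The arm moves only by the tool arm_command, never from a script. Its argument "targets" is a list that holds one entry, the list of rows, each a list of 7 numbers: the turn, a rotation vector about the world's x, y, z in rad, then the shift along the world's x, y, z in cm, then the opening, from 0 (shut) to 1 (fully open). A call has 1 to 8 rows; each row is the pose to reach, as a shift and turn from the pose commanded when the call began; what a row does not reach only later rows make up. A row lasts 1/12 s, in which the tool goes at most 41.7 mm and 7.16 degrees, less where a joint would pass 70% of its speed; a pose out of reach is approached as far as the arm can. A call with a gripper value outside its range is refused whole. The fingers move at their own pace and stop on an object; the grip force is fixed at half the most. Time passes only in rows, so rows that repeat a pose let the fingers close. It gives the time, the measured TCP pose, the force and the opening at its end, in the units of the state.
- ctrl.get_obs(): the state, without advancing time (a new reading comes with each control period).
- ctrl.snapshot(name): name is "scene" or "top"; returns the picture (400x640x3 uint8, blue, green, red); there is no depth.
- ctrl.camera_model(name): a dict with "K" (3x3 intrinsics, pixels), "xyz" and "rotation" of the camera in the world. Camera axes: x right, y up, looking along -z (the intrinsics and any distortion apply to the point x, -y, -z); pixel columns grow to the right and rows downward; lengths in m; the calibration is good to about 2 mm. A picture is of the moment at which its call begins. camera_model takes no time and is no camera call.
- ctrl.close_job(): hands the job in, once; it reports no verdict.
The state is a dict: "clock": time; "joint_pos": joint angles; "qvel": joint speeds; "tau": joint torques, N m; "tool_pos": TCP position; "orientation": TCP orientation; "force": force on the tool from outside, world axes, zero at the start; "moment": the same for the moment, N m; "opening": finger opening in m.
Only numpy, scipy, OpenCV 4.12 (cv2) and the standard library are available. Lean on these libraries where they do the work, as an engineer would, in place of code of your own. Each camera call takes 0.05 s, during which the arm holds its last target. There are 200 camera calls.

## Task

Two labelling jigs stand on the packing bench, one holding an amber bottle and one a white jar. Push the carriage with the amber bottle along its slide, away from you, until it clicks past the spring roller and is fully home at the end stop, then let go of it. Leave the white jar's carriage and the blue cup where they are.

Things in the scene. Friction and masses are not known exactly. Their poses are not given: they have to be found in the camera images.
- amber_carriage (a joint): Travel (m) of the aluminium carriage (140 x 70 mm, deck 29 mm above the bench) holding the amber bottle with black cap: 0 = nearest the robot, 0.110 = home at the stop. Starts at 0 to 0.035; friction 1.5 N. From 0.089 the brass nose on its side meets a sprung roller (about 5 N of push in all), passes it at 0.102; the roller then drives it to 0.110 and holds it.
- amber_plate (a point): Top edge centre of the orange push plate at the amber carriage's robot end, 105 mm above the bench; moves with it. x = slide direction to home, z up. Plate 10 mm thick (x), 54 wide (y), down to 29 mm above the bench; free space behind it above 26 mm. Ahead: 12 mm wide rib to x +33, up to 55 mm high; bottle, 42 mm wide, 105 mm high, at x +95. Jig 360 x 140 mm, bolted; 140 mm post at its far end.
- jar_plate (a point): The same point (top edge centre of the orange push plate, 105 mm above the bench, same axes) on the other, otherwise equal jig's carriage, which holds the white jar with aluminium lid. That carriage must stay where it is. The jigs stand side by side, either may be on the left, each turned by up to 0.25 rad.
- cup: Blue open cup standing loose on the bench at one side, 80 mm in diameter, 85 mm high; origin at the centre of its underside, z up. A cardboard carton 90 x 60 x 100 mm stands fixed on the other side. Not to be disturbed.

How it is judged:
By the outcome, as a careful person would: the job done as asked, in the order asked, and still so for the second after the job is handed in, with the robot touching nothing.
It also fails if it takes over 32 s, if anything falls off the work surface, if the arm or the gripper's body presses on something with over 40 N, if the wrist force passes 120 N, or if a joint passes its speed limit or range.

## Working session

There is one attempt and no reset: what is moved stays moved. The work goes in short steps, Python scripts to look and compute and a tool call to move; the robot and the scene stay as the last step left them, time stands still between calls to the robot, and variables do not carry over. Pictures are saved under pics/ and viewed, about 8 in all and at most 12, crops included, and the job is handed in when it is done.

Besides the shell and the picture viewer there is one more tool, called after "Call:" as name(argument=value, ...), one argument or row to a line, values as JSON. arm_command: Moves the arm, as the interface text tells. Its arguments: {"type":"object","properties":{"targets":{"type":"array","items":{"type":"array","items":{"type":"array","items":{"type":"number"}}}}},"required":["targets"]}

```bash
mkdir -p pics; python3 - <<'E'
from plant import ctrl
import cv2
for n in("scene","top"):
    cv2.imwrite(f"pics/{n}0.png",ctrl.snapshot(n)); m=ctrl.camera_model(n); print(n,m)
o=ctrl.get_obs();print(o)
E
```

```text
scene {'K': array([[362.78927805,   0.        , 319.24920375],
       [  0.        , 362.78927805, 198.35878857],
       [  0.        ,   0.        ,   1.        ]]), 'xyz': array([1.06146211, 0.70064863, 0.70994813]), 'rotation': array([ 56.51863751,   1.09339742, 139.4012873 ])}
top {'K': array([[372.80174129,   0.        , 320.10100337],
       [  0.        , 372.80174129, 201.43225939],
       [  0.        ,   0.        ,   1.        ]]), 'xyz': array([0.35652231, 0.01109715, 1.14442364]), 'rotation': array([  7.69412372,  -1.58015899, -90.9137301 ])}
{'clock': 0.1, 'joint_pos': array([ 8.40584372e+01,  2.05865641e+01,  6.38108782e-01, -1.62349542e-02,
       -7.01366691e+01, -1.65083020e+01]), 'qvel': array([-0.01724495, -0.07843909,  0.126245  , -0.02667213, -0.0179567 ,
        0.06195617]), 'tau': array([-1.41344633e-03, -5.84164739e+01,  2.93752152e+01,  7.01564983e+00,
        1.01522266e-02, -5.13149485e-05]), 'tool_pos': array([0.25761609, 0.62342179, 0.22572282]), 'orientation': array([ 1.79914047e+02, -9.55688483e-03, -2.24553852e+01]), 'force': array([ 0.15996444, -0.24540707,  0.89714292]), 'moment': array([-0.01834397,  0.01372639,  0.0338456 ]), 'opening': 0.0873187134812596}
```

View pics/scene0.png

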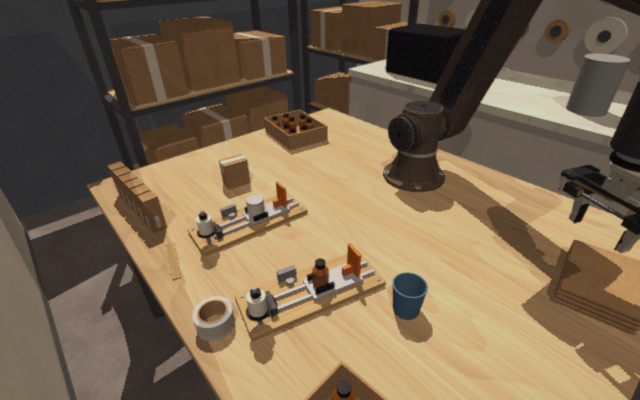

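View pics/top0.png

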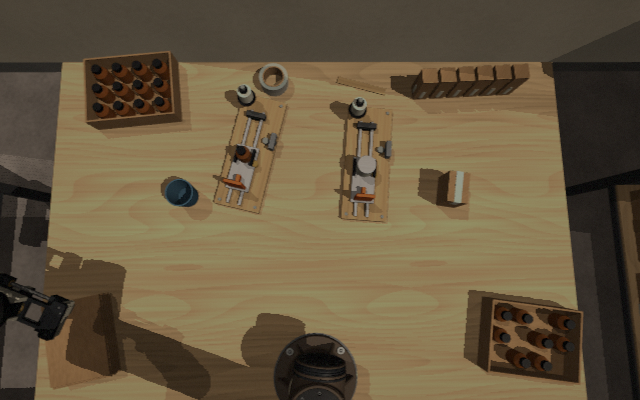

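Top view: the amber jig is on the left (bottle about (243,155), plate about (234,183)). The jar jig is at about (365,190), the cup at (181,192) and the carton at (455,188).

```bash
cat > h.py <<'E'
import numpy as np,cv2
from scipy.spatial.transform import Rotation as R
from plant import ctrl
def cam(n):
    m=ctrl.camera_model(n); return m["K"],np.array(m["xyz"]),R.from_euler("xyz",m["rotation"],degrees=True).as_matrix()
def ray(n,p):
    K,c,r=cam(n); d=np.linalg.inv(K)@[p[0],p[1],1]; return c,r@(d*[1,-1,-1])
def onz(n,p,z):
    c,d=ray(n,p); return c+d*(z-c[2])/d[2]
def proj(n,X):
    K,c,r=cam(n); q=K@((r.T@(np.array(X)-c))*[1,-1,-1]); return q[:2]/q[2]
def tri(pairs):
    A=0;b=0
    for n,p in pairs:
        c,d=ray(n,p); d/=np.linalg.norm(d); M=np.eye(3)-np.outer(d,d); A=A+M; b=b+M@c
    return np.linalg.solve(A,b)
E
python3 - <<'E'
from h import *
t=cv2.imread("pics/top0.png");s=cv2.imread("pics/scene0.png")
for n,im in(("top",t),("scene",s)):
    hsv=cv2.cvtColor(im,cv2.COLOR_BGR2HSV)
    m=cv2.inRange(hsv,(4,190,110),(14,255,255))
    k,l,st,c=cv2.connectedComponentsWithStats(m)
    for i in range(1,k):
        if st[i,4]>25: print(n,st[i],c[i].round(1),cv2.boxPoints(cv2.minAreaRect(np.argwhere(l==i)[:,::-1].astype(np.float32))).round(1).tolist())
a=cv2.resize(t[80:220,150:300],None,fx=4,fy=4,interpolation=cv2.INTER_CUBIC)
cv2.imwrite("pics/a.png",a)
b=cv2.resize(s[225:335,230:430],None,fx=4,fy=4,interpolation=cv2.INTER_CUBIC)
cv2.imwrite("pics/b.png",b)
E
```

```text
scene [277 183   9  23  39] [282.4 191.9] [[276.29998779296875, 183.3000030517578], [281.29998779296875, 181.3000030517578], [290.0, 203.0], [285.0, 205.0]]
scene [274 198   8   9  40] [277.2 201.8] [[272.5, 203.5], [279.0, 197.0], [282.5, 200.5], [276.0, 207.0]]
scene [348 245  12  32  58] [356.  259.4] [[348.0, 245.0], [355.20001220703125, 242.89999389648438], [364.20001220703125, 273.8999938964844], [357.0, 276.0]]
scene [343 263  10  12  68] [348.  269.1] [[341.6000061035156, 264.6000061035156], [351.29998779296875, 262.20001220703125], [353.70001220703125, 271.79998779296875], [344.1000061035156, 274.20001220703125]]
scene [333 388   6  12  40] [334.9 394.9] [[330.70001220703125, 389.29998779296875], [335.0, 388.0], [338.29998779296875, 398.8999938964844], [334.0, 400.20001220703125]]
```

View pics/a.png

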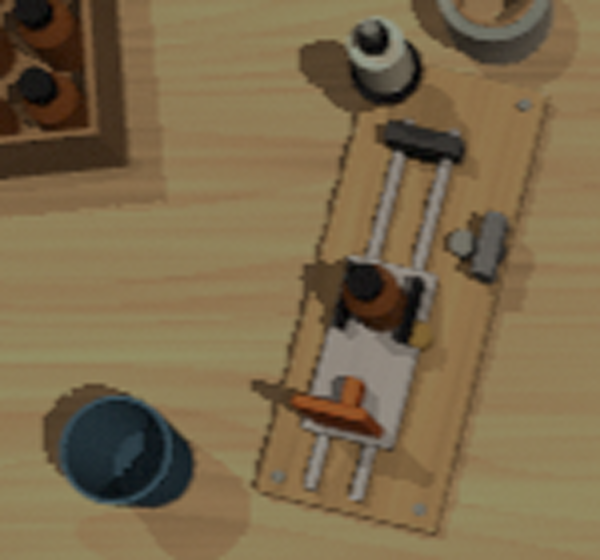

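View pics/b.png

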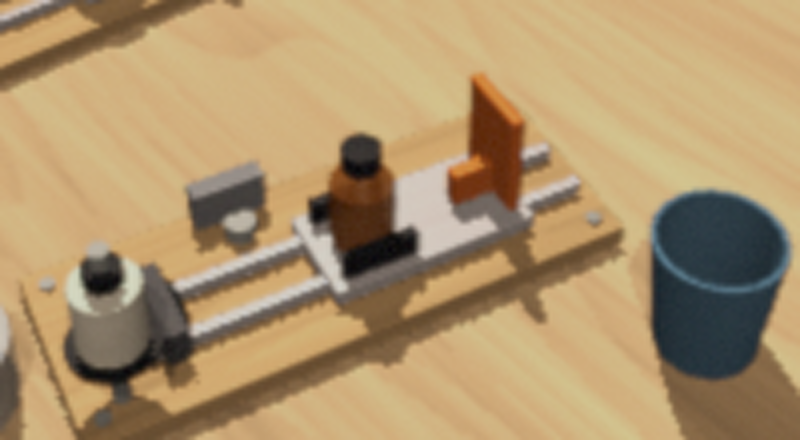

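```bash
python3 - <<'E'
from h import *
a=lambda u,v:(150+u/4,80+v/4); b=lambda u,v:(230+u/4,225+v/4)
for q in [((312,485),(400,155)),((357,497),(447,165)),((437,533),(548,100)),((255,490),(360,105)),((437,533),(255,490))]:
    P=[onz("top",a(*x),.015) for x in q]; d=P[1]-P[0]; print("top",P[0].round(3),P[1].round(3),np.linalg.norm(d).round(3),np.degrees(np.arctan2(d[1],d[0])).round(1))
for q in [((580,183),(195,333)),((622,232),(85,435))]:
    P=[onz("scene",b(*x),.015) for x in q]; d=P[1]-P[0]; print("scene",P[0].round(3),P[1].round(3),np.linalg.norm(d).round(3),np.degrees(np.arctan2(d[1],d[0])).round(1))
print("plate corners scene",[onz("scene",b(*x),.105).round(4) for x in((472,78),(482,73),(523,118),(512,125))])
c=np.mean([onz("scene",b(*x),.105) for x in((472,78),(482,73),(523,118),(512,125))],0);print(c)
print("plate top",[onz("top",a(*x),.105).round(4) for x in((293,397),(368,413),(350,408))])
p=proj("top",c);print("crop a",(p-[150,80])*4)
print("cap",tri([("top",a(365,280)),("scene",b(360,145))]))
print("cup rim",tri([("top",a(115,450)),("scene",b(720,240))]))
E
```

```text
top [0.513 0.257 0.015] [0.773 0.193 0.015] 0.268 -13.8
top [0.503 0.223 0.015] [0.765 0.156 0.015] 0.27 -14.3
top [0.475 0.163 0.015] [0.817 0.077 0.015] 0.353 -14.0
top [0.509 0.3   0.015] [0.814 0.225 0.015] 0.314 -13.9
top [0.475 0.163 0.015] [0.509 0.3   0.015] 0.142 75.9
scene [0.505 0.259 0.015] [0.769 0.19  0.015] 0.273 -14.5
scene [0.517 0.306 0.015] [0.856 0.208 0.015] 0.353 -16.2
plate corners scene [array([0.5587, 0.2081, 0.105 ]), array([0.5506, 0.2089, 0.105 ]), array([0.5616, 0.2554, 0.105 ]), array([0.5711, 0.2553, 0.105 ])]
[0.56051145 0.23196214 0.105     ]
plate top [array([0.5629, 0.2521, 0.105 ]), array([0.5509, 0.1994, 0.105 ]), array([0.5546, 0.2121, 0.105 ])]
crop a [321.6985667 400.045999 ]
cap [0.64838977 0.20352477 0.10067458]
cup rim [0.53071445 0.38373762 0.07956315]
```

Call:
arm_command(
  targets=[
    [[0,0,0.03,2,-3.1,0,0],[0,0,0.06,4,-6.3,0,0],[0,0,0.09,6,-9.4,0,0],[0,0,0.12,8,-12.6,0,0],[0,0,0.147,10,-15.7,0,0],[0,0,0.147,12,-18.8,0,0],[0,0,0.147,14,-22,0,0],[0,0,0.147,16,-25.1,0,0]],
  ],
)

```text
clock: 0.77
tool_pos: [0.4182, 0.3709, 0.2264]
orientation: [180.0, 0.0, -14.0]
force: [0.4, 1.5, -0.1]
opening: 0.0396
```

Call:
arm_command(
  targets=[
    [[0,0,0,2,-3.2,0,0],[0,0,0,4,-6.4,0,0],[0,0,0,6.2,-9.7,0,0],[0,0,0,8.2,-12.9,0,0],[0,0,0,8.2,-12.9,-3,0],[0,0,0,8.2,-12.9,-6,0],[0,0,0,8.2,-12.9,-8,0],[0,0,0,8.2,-12.9,-8,0]],
  ],
)

```text
clock: 1.43
tool_pos: [0.4974, 0.2414, 0.142]
orientation: [179.7, 0.3, -14.1]
force: [-0.9, -0.5, -0.0]
opening: 0.0003
```

```bash
python3 - <<'E'
from h import *
for n,(x,y,w,h) in {"top":(150,80,150,140),"scene":(230,150,200,150)}.items():
    im=ctrl.snapshot(n); cv2.imwrite(f"pics/{n}1.png",cv2.resize(im[y:y+h,x:x+w],None,fx=4,fy=4,interpolation=cv2.INTER_CUBIC))
o=ctrl.get_obs();print({k:o[k] for k in("clock","tool_pos","orientation","force","opening")})
E
```

```text
{'clock': 1.5333, 'tool_pos': array([0.49970097, 0.24356145, 0.14646271]), 'orientation': array([ 1.79903511e+02,  2.88236346e-02, -1.40080416e+01]), 'force': array([0.4278172 , 1.12542275, 1.369671  ]), 'opening': 0.0005594212612428848}
```

View pics/scene1.png

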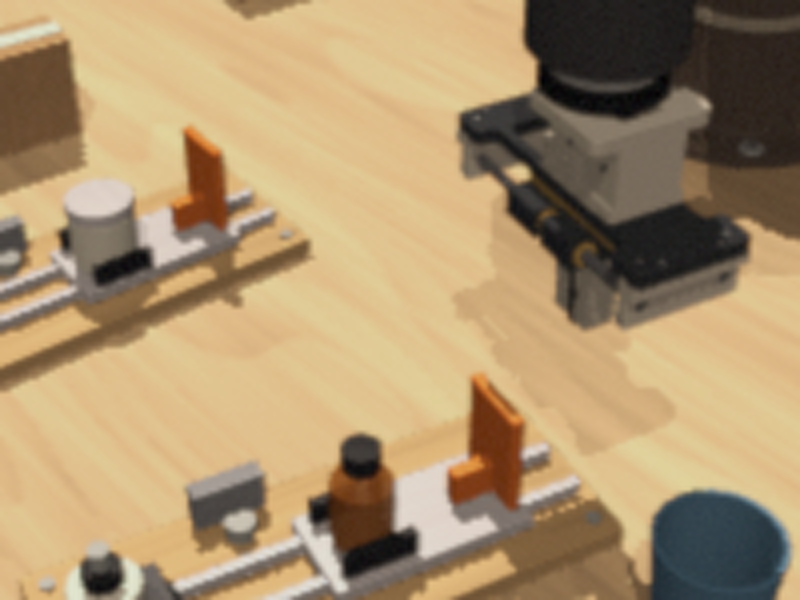

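The picture shows the shut fingertips at crop pixel (588,322), clear of the plate (495,400). I'll check the calibration against the known TCP.

```bash
python3 - <<'E'
from h import *
print((proj("scene",[.4997,.2436,.1465])-[230,150])*4,(proj("scene",[.56,.231,.105])-[230,150])*4)
E
```

```text
[581.53047055 313.36901699] [496.3361174  396.89171162]
```

Call:
arm_command(
  targets=[
    [[0,0,0,0,0,-3.5,0],[0,0,0,0,0,-7.0,0],[0,0,0,0,0,-7.7,0],[0,0,0,0,0,-7.7,0],[0,0,0,1.45,-0.36,-7.7,0],[0,0,0,2.9,-0.72,-7.7,0],[0,0,0,3.4,-0.84,-7.7,0],[0,0,0,3.4,-0.84,-7.7,0]],
  ],
)

```text
clock: 2.2
tool_pos: [0.5359, 0.2363, 0.072]
orientation: [-179.9, -0.1, -14.0]
force: [-0.9, -0.1, 0.9]
opening: 0.0003
```

Call:
arm_command(
  targets=[
    [[0,0,0,0.5,-0.12,0,0],[0,0,0,1,-0.24,0,0],[0,0,0,1.5,-0.37,0,0],[0,0,0,2,-0.49,0,0],[0,0,0,2.5,-0.61,0,0],[0,0,0,3,-0.73,0,0],[0,0,0,3.5,-0.86,0,0],[0,0,0,4,-0.98,0,0]],
  ],
)

```text
clock: 2.87
tool_pos: [0.5742, 0.2255, 0.0695]
orientation: [180.0, 0.0, -14.0]
force: [-2.1, 0.4, 1.6]
opening: 0.0
```

```bash
python3 - <<'E'
from h import *
im=ctrl.snapshot("top"); a=im[80:220,150:300]
im=ctrl.snapshot("scene"); b=im[205:345,230:430]
cv2.imwrite("pics/c.png",cv2.resize(np.hstack([a,b]),None,fx=2.28,fy=2.28,interpolation=cv2.INTER_CUBIC))
o=ctrl.get_obs();print({k:o[k] for k in("clock","tool_pos","orientation","force","opening")})
E
```

```text
{'clock': 2.9667, 'tool_pos': array([0.57468032, 0.22538091, 0.0693647 ]), 'orientation': array([ 1.79997127e+02, -1.81884409e-02, -1.40542019e+01]), 'force': array([ 0.31414775, -0.96624771, -0.29937395]), 'opening': 0.0006393748309390582}
```

View pics/c.png

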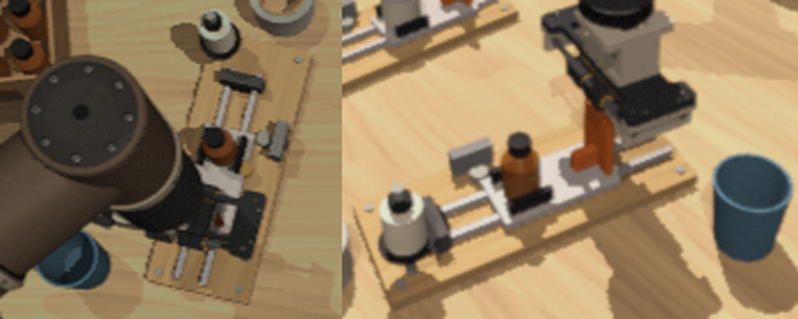

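The carriage is moving squarely with the tool: bottle at (520,170), plate behind the fingers. I'll keep pushing.

Call:
arm_command(
  targets=[
    [[0,0,0,0.5,-0.12,0,0],[0,0,0,1,-0.24,0,0],[0,0,0,1.4,-0.34,0,0],[0,0,0,1.8,-0.44,0,0],[0,0,0,2.2,-0.54,0,0],[0,0,0,2.5,-0.61,0,0],[0,0,0,2.8,-0.69,0,0],[0,0,0,3.1,-0.76,0,0]],
  ],
)

```text
clock: 3.63
tool_pos: [0.6048, 0.2177, 0.0694]
orientation: [180.0, 0.0, -14.0]
force: [-1.8, -0.8, -0.9]
opening: 0.0006
```

Call:
arm_command(
  targets=[
    [[0,0,0,0.2,-0.05,0,0],[0,0,0,0.4,-0.1,0,0],[0,0,0,0.6,-0.15,0,0],[0,0,0,0.8,-0.2,0,0]],
  ],
)

```text
clock: 3.97
tool_pos: [0.6113, 0.2162, 0.0694]
orientation: [180.0, 0.1, -14.0]
force: [-9.9, 2.2, 3.2]
opening: 0.0002
```

```bash
python3 - <<'E'
from h import *
im=ctrl.snapshot("top"); a=im[80:220,150:300]
im=ctrl.snapshot("scene"); b=im[205:345,230:430]
cv2.imwrite("pics/d.png",cv2.resize(np.hstack([a,b]),None,fx=2.28,fy=2.28,interpolation=cv2.INTER_CUBIC))
o=ctrl.get_obs();print({k:o[k] for k in("clock","tool_pos","orientation","force","opening")})
E
```

```text
{'clock': 4.0667, 'tool_pos': array([0.61223062, 0.21602237, 0.06945417]), 'orientation': array([ 1.79974116e+02,  5.47076862e-02, -1.40237071e+01]), 'force': array([-2.15510143, -1.20028589, -0.549121  ]), 'opening': 0.0006251825061323791}
```

View pics/d.png

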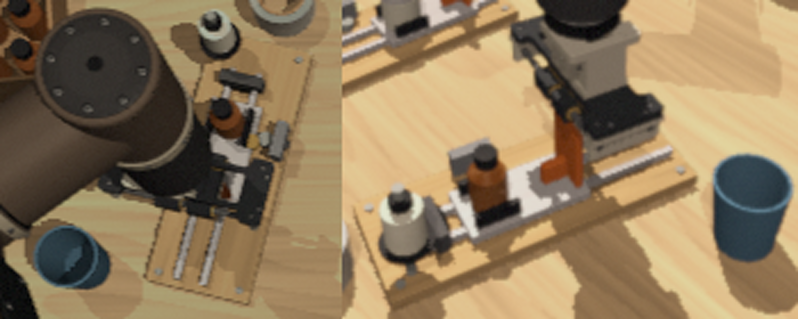

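The brass nose has reached the roller and the force has risen. The front edge of the deck is still short of the stop, so I'll push on slowly.

Call:
arm_command(
  targets=[
    [[0,0,0,0.2,-0.05,0,0],[0,0,0,0.4,-0.1,0,0],[0,0,0,0.6,-0.15,0,0]],
  ],
)

```text
clock: 4.32
tool_pos: [0.6174, 0.2147, 0.0694]
orientation: [180.0, 0.1, -14.0]
force: [-8.7, 1.8, 2.2]
opening: 0.0005
```

Call:
arm_command(
  targets=[
    [[0,0,0,0.2,-0.05,0,0],[0,0,0,0.4,-0.1,0,0]],
  ],
)

```text
clock: 4.48
tool_pos: [0.6219, 0.2137, 0.0695]
orientation: [180.0, 0.1, -14.0]
force: [-5.4, 0.7, 0.6]
opening: 0.0003
```

Call:
arm_command(
  targets=[
    [[0,0,0,0.2,-0.05,0,0],[0,0,0,0.4,-0.1,0,0]],
  ],
)

```text
clock: 4.65
tool_pos: [0.6265, 0.2125, 0.0695]
orientation: [180.0, 0.0, -14.0]
force: [-3.5, 0.3, -1.3]
opening: 0.0002
```

```bash
python3 - <<'E'
from h import *
im=ctrl.snapshot("top"); a=im[80:180,200:300]; cv2.imwrite("pics/top2.png",im)
im=ctrl.snapshot("scene"); b=im[225:325,270:370]; cv2.imwrite("pics/scene2.png",im)
cv2.imwrite("pics/e.png",cv2.resize(np.hstack([a,b]),None,fx=4,fy=4,interpolation=cv2.INTER_CUBIC))
o=ctrl.get_obs();print({k:o[k] for k in("clock","tool_pos","force")})
E
```

```text
{'clock': 4.75, 'tool_pos': array([0.62720514, 0.21247896, 0.06955383]), 'force': array([-1.43481403, -0.1763602 , -1.44252922])}
```

View pics/e.png

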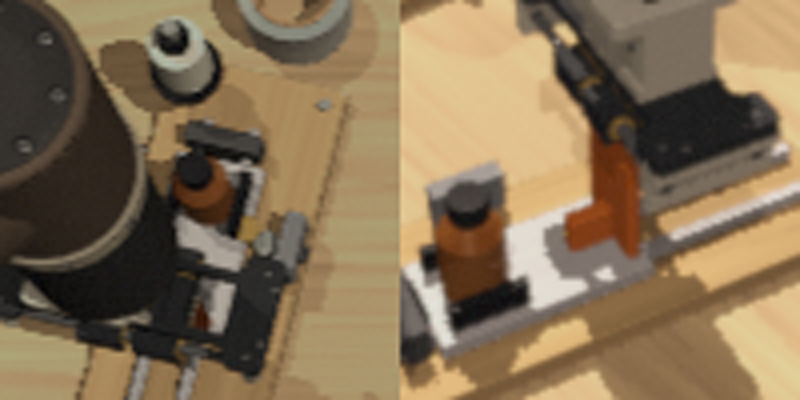

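The nose (crop (248,228)) is just going past the roller (265,243), and the deck front is close to the stop. I'll push on in small steps until the stop is felt.

Call:
arm_command(
  targets=[
    [[0,0,0,0.2,-0.05,0,0],[0,0,0,0.3,-0.07,0,0],[0,0,0,0.3,-0.07,0,0]],
  ],
)

```text
clock: 5.0
tool_pos: [0.6272, 0.2124, 0.0695]
orientation: [180.0, 0.2, -14.0]
force: [-16.5, 5.6, 7.3]
opening: 0.0004
```

Call:
arm_command(
  targets=[
    [[0,0,0,0.2,-0.05,0,0],[0,0,0,0.3,-0.07,0,0],[0,0,0,0.3,-0.07,0,0]],
  ],
)

```text
clock: 5.25
tool_pos: [0.6272, 0.2123, 0.0695]
orientation: [179.9, 0.5, -14.0]
force: [-28.9, 9.7, 15.5]
opening: 0.0006
```

The tool is stopped hard at x = 0.6272 after the roller's force peak and drop, so this is the end stop. I'll back off and check.

Call:
arm_command(
  targets=[
    [[0,0,0,-0.6,0.15,0,0],[0,0,0,-1.5,0.37,0,0],[0,0,0,-3.5,0.86,0,0],[0,0,0,-6,1.47,0,0],[0,0,0,-9,2.2,0,0],[0,0,0,-12,2.9,1,0],[0,0,0,-12,2.9,5,0],[0,0,0,-12,2.9,9,0]],
  ],
)

```text
clock: 5.92
tool_pos: [0.5106, 0.2395, 0.1594]
orientation: [179.8, 0.1, -13.9]
force: [2.0, 0.9, 1.0]
opening: 0.0005
```

Call:
arm_command(
  targets=[
    [[0,0,0,0,0,4,0],[0,0,0,0,0,8,0],[0,0,0,-3,3,8,0],[0,0,0,-5.5,6,8,0],[0,0,0,-8,9,8,0],[0,0,0,-10,12,8,0],[0,0,0,-12,15,8,0],[0,0,0,-12,15,8,0]],
  ],
)

```text
clock: 6.58
tool_pos: [0.3908, 0.3947, 0.2402]
orientation: [-179.8, -0.1, -13.8]
force: [1.4, -0.1, -0.6]
opening: 0.0003
```

```bash
python3 - <<'E'
from h import *
T=ctrl.snapshot("top"); S=ctrl.snapshot("scene")
a=T[80:220,150:300]; b=S[225:325,230:330+20]
cv2.imwrite("pics/f.png",np.hstack([cv2.resize(a,(428,400),interpolation=cv2.INTER_CUBIC),cv2.resize(S[225:325,260:353],(372,400),interpolation=cv2.INTER_CUBIC)]))
o=ctrl.get_obs();print({k:o[k] for k in("clock","tool_pos","force")})
# change elsewhere (jar jig, cup)
t=cv2.imread("pics/top0.png");s=cv2.imread("pics/scene0.png")
for n,A,B,(x,y,w,h) in(("jar top",t,T,(340,105,60,120)),("jar scene",s,S,(185,175,125,75)),("cup top",t,T,(160,172,45,40)),("cup scene",s,S,(388,268,42,52))):
    d=cv2.absdiff(A,B)[y:y+h,x:x+w].max(2); print(n,(d>30).sum(),d.max())
E
```

```text
{'clock': 6.6833, 'tool_pos': array([0.39227085, 0.39152249, 0.23986102]), 'force': array([ 0.61223964, -0.57507347,  0.57018225])}
jar top 0 14
jar scene 0 16
cup top 0 12
cup scene 0 12
```

View pics/f.png

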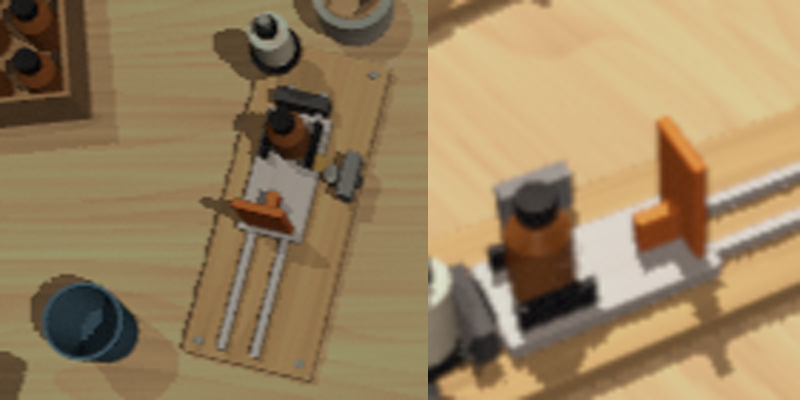

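The deck front is against the stop (f crop about (490,310)), the nose is beyond the roller, and the tool is clear. One number check, then I'll hand in.

```bash
python3 - <<'E'
from h import *
c=onz("scene",(260+(682-428)/4,225+143/4),.105); print(c,np.linalg.norm(c[:2]-[.5605,.2320]))
# compare plate/bottle while pressed at the stop with now (spring-back)
a=cv2.imread("pics/scene2.png")[265:325,270:310]; b=ctrl.snapshot("scene")[265:325,270:310]
print(cv2.phaseCorrelate(np.float32(a.mean(2)),np.float32(b.mean(2))))
print(ctrl.close_job())
E
```

```text
[0.64390137 0.21137831 0.105     ] 0.0859129941748676
((0.04221004357546221, -0.015248752267300603), 0.9302440754572551)
the job is handed in; nothing more can be done
None
```

I pushed the amber bottle's carriage home with the shut fingers on its orange plate, backed the arm off clear, and handed the job in at about 7 s on the clock.

- **Push:** the force rose to about 10 N at the roller, fell to about 2 N once past it, then the tool stopped hard at x = 0.627 m. I pressed to about 29 N along x there before letting go.
- **Carriage position:** after I let go, the pictures show the deck front against the stop and the brass nose past the roller. The carriage had moved 86 mm by camera, which implies a start at about 0.024 m, within the stated range. It did not spring back (image shift 0.04 px).
- **Jar carriage and cup:** the image areas around both show no change from the start.

No check failed. The two cameras disagreed by about 5 mm on where the plate started. That did not matter, because I pushed until I felt the stop.

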